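# Put the wooden carving gouges back in their tray

## Robot

A 7-joint arm with a two-finger parallel gripper is mounted at the origin on the work surface. World frame = base frame: x ahead of the robot, y to its left, z up, the work surface at z = 0. Lengths are in m, angles in rad, forces in N, time in s.
With the tool pointing down it reaches from about 0.425 to 0.8 m from the base axis. Payload 8.3 kg.
Tool frame: the origin (TCP) lies at the very end of the fingers, on their centre line; the grasp point (between the pads) lies 19 mm behind it (robot.grasp_offset is the z of the grasp point in the tool frame, in m); z points along the fingers, y is the line along which they close (so a half turn about z gives the same grasp; the last joint's range is limited). The gripper opens to 85 mm and grips with 20 to 120 N. Pads are 22 mm wide; open, the fingers measure 114 mm over their backs; the gripper's body (76 mm by 85 mm) begins 54 mm behind the grasp point. The pads swing forward as they close: fully open they stand 13 mm farther back than shut.
Start: joints at [-0.063, 0.383, 0.016, 1.37, -0.006, 1.388, -0.046], TCP at [0.625, 0, 0.231] pointing down, gripper open.
Joint ranges: [-2.95, 2.95], [-0.25, 2.06], [-1.52, 1.56], [0.18, 2.33], [-1.44, 4.58], [0.02, 2.06], [-3.01, 3.01]. Speed limits (rad/s): [2.39, 2.39, 3.01, 3.01, 3.14, 3.14, 3.14].

## Interface

Orientations are given as a unit quaternion [x, y, z, w].
In Python, from workcell import status, imaging, order, robot gives the robot as it stands. The module is installed in compiled form; this text tells all that it offers.
- The arm moves only by the tool carry_out, never from a script. Its argument "commands" is a list of rows, each an object of numbers: "jaw": the finger opening in mm, from 0 to 85.4; "dx", "dy", "dz": the shift along the tool's x, y, z in mm; "spin": the turn about the tool's z in rad. A call has exactly 8 rows; each row is the pose to reach, as a shift and turn from the pose commanded when the call began, along the tool's axes at that moment; what a row does not reach only later rows make up. A row lasts 1/8 s, in which the tool goes at most 62.5 mm and 10.7 degrees, less where a joint would pass 70% of its speed; a pose out of reach is approached as far as the arm can. A call with a gripper value outside its range is refused whole. The fingers move at their own pace and stop on an object; "grip_force" is the grip in N (left out, the last holds). Time passes only in rows, so rows that repeat a pose let the fingers close, or fill a call up. It gives the time, the measured TCP pose, the force, the opening and the grip force at its end, in the units of the state.
- status.sense(): the state, without advancing time (a new reading comes with each control period).
- imaging.grab_frame(name): name is "scene" or "side" or "wrist"; returns a dict with "frame" (384x512x3 uint8, red, green, blue), "vfov" (degrees; the focal length in pixels is half the picture's height over the tangent of half this angle, whatever the lens; pixels are square), "cx", "cy" (the principal point, pixels), "k1" (the pictures are not rectified: a ray, as slopes to the right and down, at radius r is drawn at 1 + k1 r^2 times it, then the intrinsics apply), "cam_to_world" (4x4, takes a point from camera to world coordinates). Camera axes: x right, y down, z forward; pixel columns grow to the right and rows downward; lengths in m; the calibration is good to about 2 mm. A picture is of the moment at which its call begins. There is no depth.
- order.sign_off(): hands the job in; it is judged then, once.
The state is a dict: "time": time; "joints": joint angles; "qd": joint speeds; "effort": joint torques, N m; "ee_pos": TCP position; "ee_rot": TCP orientation; "ft_force": force on the tool from outside, world axes, zero at the start; "torque": the same for the moment, N m; "opening": finger opening in m; "grasp_force": force on a finger pad.
Only numpy, scipy, OpenCV 4.12 (cv2) and the standard library are available. Lean on these libraries where they do the work, as an engineer would, in place of code of your own. Each camera call takes 0.05 s, during which the arm holds its last target. There are 200 camera calls.

## Task

Put the four wooden-handled carving gouges back in the tool tray: each one laid gently, not dropped, flat in the compartment whose lining has the colour of its markings, along the compartment and in the middle of it, blade towards either end. Leave the black-handled gouges where they lie, whatever their colour markings.

Things in the scene. Friction and masses are not known exactly. Their poses are not given: they have to be found in the camera images.
- gouge_red: Loose carving gouge, pale WOODEN handle with red butt end and red band; belongs in the tray. 136 mm long, ~70 g, lies flat. Origin: on its underside, mid-length; x along it to the blade tip, z up. Flat-sided handle 84 x 26 wide x 24 high, from x=-68 to +16, its centre (grip here, across the 26) at x=-26; then an 8 mm shank and 15 x 3 mm blade at mid-height to x=+68.
- gouge_yellow: Loose carving gouge, pale WOODEN handle with yellow butt end and yellow band; belongs in the tray. 136 mm long, ~70 g, lies flat. Origin: on its underside, mid-length; x along it to the blade tip, z up. Flat-sided handle 84 x 26 wide x 24 high, from x=-68 to +16, its centre (grip here, across the 26) at x=-26; then an 8 mm shank and 15 x 3 mm blade at mid-height to x=+68.
- gouge_green: Loose carving gouge, pale WOODEN handle with green butt end and green band; belongs in the tray. 136 mm long, ~70 g, lies flat. Origin: on its underside, mid-length; x along it to the blade tip, z up. Flat-sided handle 84 x 26 wide x 24 high, from x=-68 to +16, its centre (grip here, across the 26) at x=-26; then an 8 mm shank and 15 x 3 mm blade at mid-height to x=+68.
- gouge_blue: Loose carving gouge, pale WOODEN handle with blue butt end and blue band; belongs in the tray. 136 mm long, ~70 g, lies flat. Origin: on its underside, mid-length; x along it to the blade tip, z up. Flat-sided handle 84 x 26 wide x 24 high, from x=-68 to +16, its centre (grip here, across the 26) at x=-26; then an 8 mm shank and 15 x 3 mm blade at mid-height to x=+68.
- black_red: Look-alike: loose gouge, BLACK handle with red butt end and red band; stays where it lies. 136 mm long, ~70 g, lies flat. Origin: on its underside, mid-length; x along it to the blade tip, z up. Flat-sided handle 84 x 26 wide x 24 high, from x=-68 to +16, its centre (grip here, across the 26) at x=-26; then an 8 mm shank and 15 x 3 mm blade at mid-height to x=+68.
- black_blue: Look-alike: loose gouge, BLACK handle with blue butt end and blue band; stays where it lies. 136 mm long, ~70 g, lies flat. Origin: on its underside, mid-length; x along it to the blade tip, z up. Flat-sided handle 84 x 26 wide x 24 high, from x=-68 to +16, its centre (grip here, across the 26) at x=-26; then an 8 mm shank and 15 x 3 mm blade at mid-height to x=+68.
- slot_red: Red lining on the floor of one of 4 side-by-side compartments (76 mm apart, any order) of a fixed shallow wooden tray: panel 164 (x, along it) x 68 x 4 mm. Origin: centre of its underside, 5 mm above the table; its top is 9 mm above the table. Compartment inside 168 x 72 mm; dividers and sides 4 mm thick, 6 mm higher than the lining; end walls 6 mm thick, 13 mm higher.
- slot_yellow: Yellow lining on the floor of one of 4 side-by-side compartments (76 mm apart, any order) of a fixed shallow wooden tray: panel 164 (x, along it) x 68 x 4 mm. Origin: centre of its underside, 5 mm above the table; its top is 9 mm above the table. Compartment inside 168 x 72 mm; dividers and sides 4 mm thick, 6 mm higher than the lining; end walls 6 mm thick, 13 mm higher.
- slot_green: Green lining on the floor of one of 4 side-by-side compartments (76 mm apart, any order) of a fixed shallow wooden tray: panel 164 (x, along it) x 68 x 4 mm. Origin: centre of its underside, 5 mm above the table; its top is 9 mm above the table. Compartment inside 168 x 72 mm; dividers and sides 4 mm thick, 6 mm higher than the lining; end walls 6 mm thick, 13 mm higher.
- slot_blue: Blue lining on the floor of one of 4 side-by-side compartments (76 mm apart, any order) of a fixed shallow wooden tray: panel 164 (x, along it) x 68 x 4 mm. Origin: centre of its underside, 5 mm above the table; its top is 9 mm above the table. Compartment inside 168 x 72 mm; dividers and sides 4 mm thick, 6 mm higher than the lining; end walls 6 mm thick, 13 mm higher.

How it is judged:
At the end, for the whole second after the job is handed in: Each wooden-handled gouge lies flat and at rest on the lining of its own colour, its middle within 18 mm (along) and 15 mm (across) of the compartment's middle, within 11 degrees of the compartment's direction, either way round; each black-handled gouge is within 20 mm of where it began (x of gouge_red in the frame of slot_red between -0.018 and 0.018 m and y of gouge_red in the frame of slot_red between -0.015 and 0.015 m and z of gouge_red in the frame of slot_red between 0 and 0.008 m and angle between the x axis of gouge_red and the x axis of slot_red, either way round below 0.2 rad and angle between each of gouge_red, gouge_yellow, gouge_green, gouge_blue's own z axis and vertical below 0.12 rad and linear speed of each of gouge_red, gouge_yellow, gouge_green, gouge_blue below 0.02 m/s and angular speed of each of gouge_red, gouge_yellow, gouge_green, gouge_blue below 0.2 rad/s and x of gouge_yellow in the frame of slot_yellow between -0.018 and 0.018 m and y of gouge_yellow in the frame of slot_yellow between -0.015 and 0.015 m and z of gouge_yellow in the frame of slot_yellow between 0 and 0.008 m and angle between the x axis of gouge_yellow and the x axis of slot_yellow, either way round below 0.2 rad and x of gouge_green in the frame of slot_green between -0.018 and 0.018 m and y of gouge_green in the frame of slot_green between -0.015 and 0.015 m and z of gouge_green in the frame of slot_green between 0 and 0.008 m and angle between the x axis of gouge_green and the x axis of slot_green, either way round below 0.2 rad and x of gouge_blue in the frame of slot_blue between -0.018 and 0.018 m and y of gouge_blue in the frame of slot_blue between -0.015 and 0.015 m and z of gouge_blue in the frame of slot_blue between 0 and 0.008 m and angle between the x axis of gouge_blue and the x axis of slot_blue, either way round below 0.2 rad and distance of each of black_red, black_blue from where it was at the start of the episode below 0.02 m); the robot touches nothing.
It fails at once if a black-handled gouge is moved more than 20 mm (distance of any of black_red, black_blue from where it was at the start of the episode above 0.02 m).
It fails at once if a wooden-handled gouge is dropped or thrown (falls free faster than 0.7 m/s, from about 25 mm) ((linear speed of gouge_red above 0.7 m/s and contact force between gouge_red and anything else below 0.01 N) or (linear speed of gouge_yellow above 0.7 m/s and contact force between gouge_yellow and anything else below 0.01 N) or (linear speed of gouge_green above 0.7 m/s and contact force between gouge_green and anything else below 0.01 N) or (linear speed of gouge_blue above 0.7 m/s and contact force between gouge_blue and anything else below 0.01 N)).
It also fails if it takes over 96 s, if anything falls off the work surface, if the arm or the gripper's body presses on something with over 40 N, if the wrist force passes 120 N, or if a joint passes its speed limit or range.

## Working session

There is one attempt and no reset: what is moved stays moved. The work goes in short steps, Python scripts to look and compute and a tool call to move; the robot and the scene stay as the last step left them, time stands still between calls to the robot, and variables do not carry over. Pictures are saved under pics/ and viewed, at most 14 in all, crops included, and the job is handed in when it is done.

Besides the shell and the picture viewer there is one more tool, called after "Call:" as name(argument=value, ...) on one line, values as JSON. carry_out: Moves the arm, as the interface text tells. Its arguments: {"type":"object","properties":{"commands":{"type":"array"},"grip_force":{"type":"number"}},"required":["commands"]}

```bash
mkdir -p pics
cat > h.py <<'E'
import numpy as np, cv2
from workcell import status, imaging, order, robot
def grab(n,save=None):
    f=imaging.grab_frame(n)
    if save: cv2.imwrite('pics/'+save,cv2.cvtColor(f['frame'],cv2.COLOR_RGB2BGR))
    return f
def cast(f,uv,z):
    h=f['frame'].shape[0]; F=h/2/np.tan(np.radians(f['vfov'])/2)
    K=np.array([[F,0,f['cx']],[0,F,f['cy']],[0,0,1]])
    d=np.array([f['k1'],0,0,0,0],float)
    p=cv2.undistortPoints(np.array(uv,float).reshape(-1,1,2),K,d).reshape(-1,2)
    T=np.array(f['cam_to_world']); r=np.c_[p,np.ones(len(p))]@T[:3,:3].T; o=T[:3,3]
    return o+r*((z-o[2])/r[:,2])[:,None]
E
python3 - <<'E'
from h import *
a=grab('scene','s1.png');b=grab('side','d1.png')
for f in (a,b): print(f['vfov'],f['k1'],np.round(f['cam_to_world'],3).tolist())
s=status.sense();print({k:np.round(v,3).tolist() for k,v in s.items()}, robot.grasp_offset)
E
```

```text
49.06575209750672 -0.07824555023916922 [[-0.809, 0.443, -0.387, 0.892], [0.588, 0.59, -0.553, 0.537], [-0.016, -0.675, -0.738, 0.76], [0.0, 0.0, 0.0, 1.0]]
56.57994711600353 -0.007496553693472425 [[-0.996, -0.057, 0.071, 0.486], [-0.091, 0.646, -0.758, 0.593], [-0.003, -0.762, -0.648, 0.565], [0.0, 0.0, 0.0, 1.0]]
{'time': 0.1, 'joints': [-0.063, 0.384, 0.016, 1.371, -0.006, 1.388, -0.046], 'qd': [0.003, -0.002, 0.001, -0.003, -0.0, 0.001, 0.001], 'effort': [0.002, -62.913, 0.847, -37.276, 0.017, 0.01, 0.0], 'ee_pos': [0.625, 0.0, 0.23], 'ee_rot': [0.707, 0.707, -0.001, -0.001], 'ft_force': [-0.303, -0.063, -0.692], 'torque': [-0.032, 0.007, -0.043], 'grasp_force': 0.0, 'opening': 0.085} -0.0187
```

View pics/s1.png

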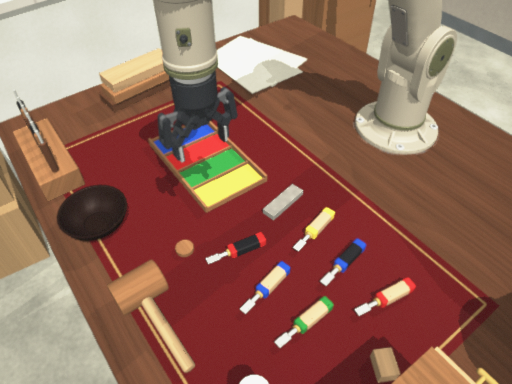

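View pics/d1.png

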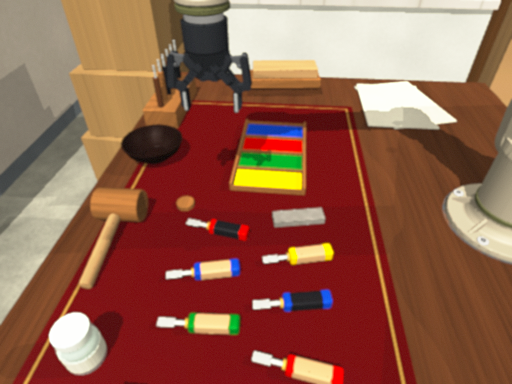

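The scene view shows wooden yellow at (317,228), blue (267,287), green (305,321) and red (386,296). Black-red is at (238,248) and black-blue at (344,262). The tray is at (208,165), ordered blue, red, green, yellow. The side view agrees.

```bash
cat > m.py <<'E'
from h import *
seeds={'scene':dict(yellow=(320,225),blue=(270,284),green=(310,318),red=(390,295),bred=(250,245),bblue=(350,256)),
'side':dict(yellow=(310,254),blue=(215,269),green=(210,324),red=(305,368),bred=(230,229),bblue=(305,300))}
slots={'scene':dict(blue=(192,137),red=(195,152),green=(212,165),yellow=(230,185)),
'side':dict(blue=(280,130),red=(285,145),green=(285,160),yellow=(270,180))}
def fg(f):
    h=cv2.cvtColor(f['frame'],cv2.COLOR_RGB2HSV).astype(int)
    mat=((h[...,0]>168)|(h[...,0]<6))&(h[...,2]<150)&(h[...,1]>110)
    return (~mat).astype(np.uint8)
def gouge(f,seed,z=0.012):
    m=fg(f); n,l,_,_=cv2.connectedComponentsWithStats(m,connectivity=8)
    win=l[seed[1]-4:seed[1]+5,seed[0]-4:seed[0]+5]; v=win[win>0]
    k=np.bincount(v).argmax(); ys,xs=np.nonzero(l==k)
    P=cast(f,np.c_[xs,ys],z)[:,:2]; c=P.mean(0)
    d=np.linalg.svd(P-c,full_matrices=False)[2][0]; t=(P-c)@d; w=(P-c)@np.array([-d[1],d[0]])
    # blade side: narrower -> fewer pixels
    mid=(t.max()+t.min())/2
    if (t>mid).sum()>(t<mid).sum(): d=-d;t=-t;mid=-mid;
    return c+d*mid,np.degrees(np.arctan2(d[1],d[0])),np.ptp(t),np.ptp(w),len(xs)
E
python3 - <<'E'
from m import *
for n in ('scene','side'):
    f=grab(n)
    for k,s in seeds[n].items():
        r=gouge(f,s); print(n,k,np.round(r[0],4),np.round(r[1:],3))
    h=cv2.cvtColor(f['frame'],cv2.COLOR_RGB2HSV); H=h[...,0].astype(int)
    for k,s in slots[n].items():
        hs=dict(blue=(105,130),red=(0,6),green=(45,85),yellow=(22,35))[k]
        m=((H>=hs[0])&(H<=hs[1])&(h[...,1]>130)&(h[...,2]>(150 if k=='red' else 70))).astype(np.uint8)
        _,l,st,_=cv2.connectedComponentsWithStats(m)
        win=l[s[1]-6:s[1]+7,s[0]-6:s[0]+7]; v=win[win>0]
        if not len(v): print(k,'none',h[s[1],s[0]]);continue
        q=np.bincount(v).argmax(); ys,xs=np.nonzero(l==q)
        P=cast(f,np.c_[xs,ys],0.009)[:,:2]
        (c,wh,a)=cv2.minAreaRect((P*1000).astype(np.float32)); print(n,'slot',k,np.round(c,1),np.round(wh,1),round(a,1))
E
```

```text
scene yellow [0.4436 0.1437] [1.4655e+01 1.4900e-01 3.7000e-02 6.5500e+02]
scene blue [0.6219 0.1965] [1.3551e+01 1.4500e-01 3.4000e-02 8.5100e+02]
scene green [0.6084 0.3008] [3.684e+00 1.440e-01 3.400e-02 9.850e+02]
scene red [0.4455 0.3583] [-8.543e+00  1.460e-01  3.300e-02  8.700e+02]
scene bred [0.6159 0.0847] [-9.624e+00  1.410e-01  3.900e-02  6.930e+02]
scene bblue [0.4535 0.2466] [1.0533e+01 1.4800e-01 3.4000e-02 7.2300e+02]
scene slot blue [ 485.9 -311.5] [44.2 98.6] 88.7
scene slot red [ 516.  -243.7] [ 65.7 163.4] 89.2
scene slot green [ 517.6 -167.1] [ 62.4 158.7] 88.9
scene slot yellow [518.7 -90.1] [ 67.9 163.1] 89.4
side yellow [0.4448 0.1415] [1.5002e+01 1.4600e-01 4.9000e-02 1.0870e+03]
side blue [0.6234 0.1944] [1.3077e+01 1.4100e-01 4.6000e-02 1.1540e+03]
side green [0.6104 0.2987] [2.759e+00 1.410e-01 4.000e-02 1.498e+03]
side red [0.448  0.3548] [-7.594e+00  1.400e-01  3.600e-02  1.706e+03]
side bred [0.6177 0.0813] [-1.0536e+01  1.4000e-01  4.4000e-02  7.0000e+02]
side bblue [0.4548 0.2447] [1.0473e+01 1.4300e-01 4.2000e-02 1.2240e+03]
side slot blue [ 517.3 -323.3] [ 56.7 160.4] 88.8
side slot red [ 518.6 -246.9] [ 62.7 162.3] 89.1
side slot green [ 519.1 -172. ] [ 59.9 162.8] 88.7
side slot yellow [521.4 -94.5] [ 68.9 166.4] 89.1
```

Call:
carry_out(commands=[{"jaw":55,"dx":17,"dy":-25,"dz":10,"spin":0.164},{"jaw":55,"dx":34,"dy":-50,"dz":20,"spin":0.328},{"jaw":55,"dx":51,"dy":-75,"dz":35,"spin":0.492},{"jaw":55,"dx":68,"dy":-100,"dz":50,"spin":0.656},{"jaw":55,"dx":86,"dy":-125,"dz":70,"spin":0.82},{"jaw":55,"dx":103,"dy":-150,"dz":90,"spin":0.984},{"jaw":55,"dx":120,"dy":-176,"dz":100,"spin":1.148},{"jaw":55,"dx":137,"dy":-201,"dz":110,"spin":1.312}], grip_force=40)

```text
time: 1.2
ee_pos: [0.4229, 0.1375, 0.1208]
ee_rot: [0.992, 0.126, -0.0, -0.0]
ft_force: [0.1, 1.1, -0.5]
opening: 0.0551
grasp_force: 0.0
```

```bash
cat >> h.py <<'E'
from scipy.spatial.transform import Rotation as R
def rel(target_xy,yaw_deg,z):
    "shift in tool axes + spin to reach tcp target, tool x at yaw"
    s=status.sense(); M=R.from_quat(s['ee_rot']).as_matrix()
    d=M.T@(np.array([*target_xy,z])-s['ee_pos'])*1000
    cur=np.degrees(np.arctan2(M[1,0],M[0,0])); sp=-((yaw_deg-cur+180)%360-180)
    print('tcp',np.round(s['ee_pos'],4),'yaw',round(cur,2),'tilt',np.round(M[:,2],4),'open',round(s['opening'],4),'gf',round(s['grasp_force'],1),'t',s['time'])
    print('d',np.round(d,1),'spin',round(np.radians(sp),4))
E
python3 - <<'E'
from h import *
grab('wrist','w1.png'); rel((.424,.137),14.8,.003)
E
```

```text
tcp [0.4192 0.1397 0.1193] yaw 14.11 tilt [-4.1e-03 -1.0e-04 -1.0e+00] open 0.0557 gf 0.0 t 1.25
d [  4.5   3.9 116.3] spin -0.0121
```

View pics/w1.png

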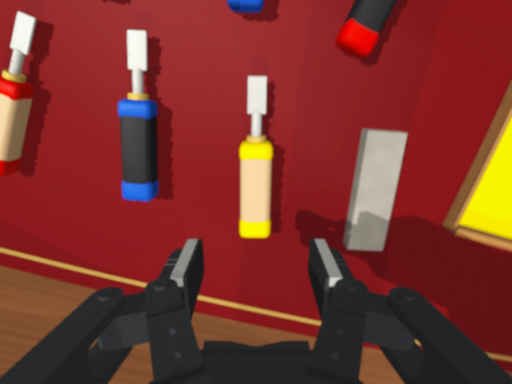

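The yellow gouge lies at (256,185) in the wrist view, centred between the fingers, blade up. The grey block is clear of the right finger.

Run:
```python
from m import *
f=grab('wrist')
for s in ((256,190),):
    r=gouge(f,s); print(np.round(r[0],4),np.round(r[1:],3)); d=np.radians(r[1]); hc=r[0]-.026*np.array([np.cos(d),np.sin(d)]); print(hc); rel(hc,r[1],.003)
```

```text
[0.3169 0.1267] [-1.32648e+02  5.96000e-01  5.36000e-01  1.01251e+05]
[0.33448081 0.14578658]
tcp [0.4208 0.1388 0.1201] yaw 14.78 tilt [-3.1e-03 -2.0e-04 -1.0e+00] open 0.0552 gf 0.0 t 1.3
d [-81.4 -28.8 117.4] spin 2.5731
```

```bash
cat >> h.py <<'E'
def handle(f,butt,tip):
    "butt end pixel (z~.012) and blade tip pixel -> handle centre, yaw"
    a=cast(f,[butt],.012)[0,:2]; b=cast(f,[tip],.012)[0,:2]; L=np.linalg.norm(b-a); u=(b-a)/L
    m=b-.068*u; print('len',round(L,4),'mid',np.round(m,4),'yaw',round(np.degrees(np.arctan2(u[1],u[0])),2),'handle',np.round(m-.026*u,4)); return m-.026*u,np.degrees(np.arctan2(u[1],u[0]))
E
python3 - <<'E'
from h import *
f=grab('wrist'); h,y=handle(f,(256,237),(258,76)); rel(h,y,.003)
E
```

```text
len 0.14 mid [0.4455 0.1449] yaw 14.13 handle [0.4203 0.1386]
tcp [0.4226 0.1378 0.1209] yaw 14.99 tilt [-1.2e-03 -2.0e-04 -1.0e+00] open 0.0548 gf 0.0 t 1.35
d [ -1.9  -1.4 117.9] spin 0.0151
```

Call:
carry_out(commands=[{"jaw":55,"dz":25,"dx":-1},{"jaw":55,"dz":50,"dx":-1},{"jaw":55,"dz":75,"dx":-1},{"jaw":55,"dz":95,"dx":-1},{"jaw":55,"dz":108,"dx":-1},{"jaw":55,"dz":116,"dx":-1},{"jaw":55,"dz":116,"dx":-1},{"jaw":55,"dz":116,"dx":-1}])

```text
invalid input at $.commands[0]: expected keys jaw, dx, dy, dz, spin
```

Call:
carry_out(commands=[{"jaw":40},{"jaw":30},{"jaw":15},{"jaw":15},{"jaw":15},{"jaw":15},{"jaw":15},{"jaw":15}], grip_force=50)

```text
invalid input at $.commands[0]: expected keys jaw, dx, dy, dz, spin
```

Call:
carry_out(commands=[{"jaw":55,"dx":-1,"dy":0,"dz":25,"spin":0},{"jaw":55,"dx":-1,"dy":0,"dz":50,"spin":0},{"jaw":55,"dx":-1,"dy":0,"dz":75,"spin":0},{"jaw":55,"dx":-1,"dy":0,"dz":95,"spin":0},{"jaw":55,"dx":-1,"dy":0,"dz":108,"spin":0},{"jaw":55,"dx":-1,"dy":0,"dz":116,"spin":0},{"jaw":55,"dx":-1,"dy":0,"dz":116,"spin":0},{"jaw":55,"dx":-1,"dy":0,"dz":116,"spin":0}])

```text
time: 2.35
ee_pos: [0.4235, 0.1369, 0.0059]
ee_rot: [0.992, 0.129, 0.0, -0.0]
ft_force: [0.9, 0.7, -0.1]
opening: 0.0548
grasp_force: 0.0
```

Call:
carry_out(commands=[{"jaw":40,"dx":0,"dy":0,"dz":0,"spin":0},{"jaw":30,"dx":0,"dy":0,"dz":0,"spin":0},{"jaw":15,"dx":0,"dy":0,"dz":0,"spin":0},{"jaw":15,"dx":0,"dy":0,"dz":0,"spin":0},{"jaw":15,"dx":0,"dy":0,"dz":0,"spin":0},{"jaw":15,"dx":0,"dy":0,"dz":0,"spin":0},{"jaw":15,"dx":0,"dy":0,"dz":0,"spin":0},{"jaw":15,"dx":0,"dy":0,"dz":0,"spin":0}], grip_force=50)

```text
time: 3.35
ee_pos: [0.4234, 0.137, 0.0058]
ee_rot: [0.992, 0.129, 0.0, -0.0]
ft_force: [-0.8, -0.3, 5.9]
opening: 0.025
grasp_force: 50.0
```

Run:
```python
from h import *
s=status.sense(); print(s['ft_force'],s['opening'],s['grasp_force']); rel((.494,-.092),-1,.08)
```

```text
[-0.7625034  -0.28105838  5.88588141] 0.02504322651979203 49.971508383750916
tcp [0.4234 0.137  0.0058] yaw 14.83 tilt [ 8.e-04  5.e-04 -1.e+00] open 0.025 gf 50.0 t 3.35
d [  9.7 239.4 -74.2] spin 0.2763
```

Call:
carry_out(commands=[{"jaw":15,"dx":0,"dy":0,"dz":-25,"spin":0},{"jaw":15,"dx":0,"dy":5,"dz":-55,"spin":0},{"jaw":15,"dx":2,"dy":40,"dz":-74,"spin":0.05},{"jaw":15,"dx":4,"dy":85,"dz":-74,"spin":0.1},{"jaw":15,"dx":6,"dy":135,"dz":-74,"spin":0.15},{"jaw":15,"dx":8,"dy":180,"dz":-74,"spin":0.2},{"jaw":15,"dx":9,"dy":220,"dz":-74,"spin":0.25},{"jaw":15,"dx":9,"dy":239,"dz":-74,"spin":0.276}])

```text
time: 4.35
ee_pos: [0.4929, -0.0943, 0.0791]
ee_rot: [1.0, -0.011, -0.0, 0.0]
ft_force: [0.0, 0.5, 0.1]
opening: 0.0249
grasp_force: 49.2
```

Run:
```python
from h import *
grab('wrist','w2.png'); rel((.493,-.092),-1,.0155)
```

```text
tcp [ 0.4931 -0.0959  0.0792] yaw -1.32 tilt [ 1.0e-04 -1.4e-03 -1.0e+00] open 0.0249 gf 49.2 t 4.4
d [-0.2 -4.  63.7] spin -0.0057
```

View pics/w2.png

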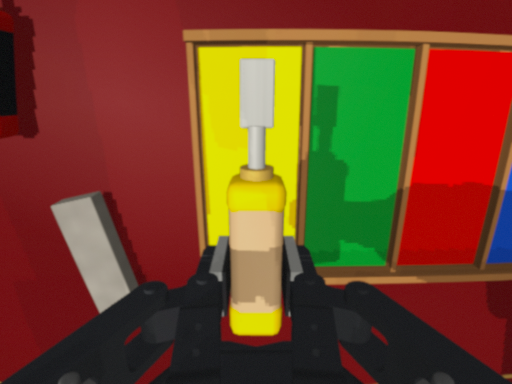

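The gouge is held straight: tip at (257,58), butt at (255,335). The yellow lining spans columns 197–302 at its far edge, row 46.

Run:
```python
from h import *
f=grab('wrist')
for p in ((257,58),(255,335)): print(cast(f,[p],.0854))
print(cast(f,[(197,46),(302,46),(304,44),(421,44),(394,267),(307,267)],.009))
rel((.493,-.092),-1,.0155)
```

```text
[[ 0.58721738 -0.09806127  0.0854    ]]
[[ 0.44123482 -0.09364624  0.0854    ]]
[[ 0.60423786 -0.05956517  0.009     ]
 [ 0.60254578 -0.12820793  0.009     ]
 [ 0.60374242 -0.12949848  0.009     ]
 [ 0.60340312 -0.20751646  0.009     ]
 [ 0.43500961 -0.20843068  0.009     ]
 [ 0.43750518 -0.13598346  0.009     ]]
tcp [ 0.4928 -0.0938  0.0791] yaw -1.18 tilt [-4.e-04 -6.e-04 -1.e+00] open 0.0254 gf 49.2 t 4.45
d [ 0.2 -1.8 63.6] spin -0.0031
```

Call:
carry_out(commands=[{"jaw":15,"dx":1,"dy":0,"dz":16,"spin":0},{"jaw":15,"dx":1,"dy":0,"dz":34,"spin":0},{"jaw":15,"dx":1,"dy":0,"dz":48,"spin":0},{"jaw":15,"dx":1,"dy":0,"dz":56,"spin":0},{"jaw":15,"dx":1,"dy":0,"dz":60,"spin":0},{"jaw":15,"dx":1,"dy":0,"dz":63,"spin":0},{"jaw":15,"dx":1,"dy":0,"dz":64,"spin":0},{"jaw":15,"dx":1,"dy":0,"dz":64,"spin":0}])

```text
time: 5.45
ee_pos: [0.4941, -0.092, 0.0155]
ee_rot: [1.0, -0.009, 0.0, -0.0]
ft_force: [0.3, -0.5, -0.6]
opening: 0.0249
grasp_force: 49.2
```

Call:
carry_out(commands=[{"jaw":25,"dx":0,"dy":0,"dz":0.5,"spin":0},{"jaw":28,"dx":0,"dy":0,"dz":0.5,"spin":0},{"jaw":32,"dx":0,"dy":0,"dz":0.5,"spin":0},{"jaw":36,"dx":0,"dy":0,"dz":0,"spin":0},{"jaw":36,"dx":0,"dy":0,"dz":0,"spin":0},{"jaw":36,"dx":0,"dy":0,"dz":-15,"spin":0},{"jaw":36,"dx":0,"dy":0,"dz":-45,"spin":0},{"jaw":36,"dx":0,"dy":0,"dz":-90,"spin":0}])

```text
time: 6.45
ee_pos: [0.493, -0.0919, 0.1063]
ee_rot: [1.0, -0.009, -0.001, 0.0]
ft_force: [1.2, 0.9, 0.8]
opening: 0.0359
grasp_force: 0.0
```

Run:
```python
from h import *
rel((.601,.190),13.3,.115)
```

```text
tcp [ 0.493  -0.0919  0.1063] yaw -0.99 tilt [-0.002  0.    -1.   ] open 0.0359 gf 0.0 t 6.45
d [ 103.1 -283.8   -8.9] spin -0.2494
```

Call:
carry_out(commands=[{"jaw":55,"dx":14,"dy":-35,"dz":-9,"spin":-0.04},{"jaw":55,"dx":32,"dy":-80,"dz":-9,"spin":-0.08},{"jaw":55,"dx":50,"dy":-130,"dz":-9,"spin":-0.12},{"jaw":55,"dx":66,"dy":-180,"dz":-9,"spin":-0.16},{"jaw":55,"dx":82,"dy":-225,"dz":-9,"spin":-0.2},{"jaw":55,"dx":95,"dy":-260,"dz":-9,"spin":-0.23},{"jaw":55,"dx":103,"dy":-284,"dz":-9,"spin":-0.25},{"jaw":55,"dx":103,"dy":-284,"dz":-9,"spin":-0.25}])

```text
time: 7.45
ee_pos: [0.6016, 0.1931, 0.115]
ee_rot: [0.993, 0.118, 0.0, -0.001]
ft_force: [-0.4, -0.3, -1.9]
opening: 0.0551
grasp_force: 0.0
```

Run:
```python
from h import *
grab('wrist','w3.png'); rel((.601,.190),13.3,.006)
```

```text
tcp [0.6017 0.1909 0.1149] yaw 13.42 tilt [ 3.e-04  0.e+00 -1.e+00] open 0.0548 gf 0.0 t 7.5
d [ -0.9   0.7 108.9] spin 0.002
```

View pics/w3.png

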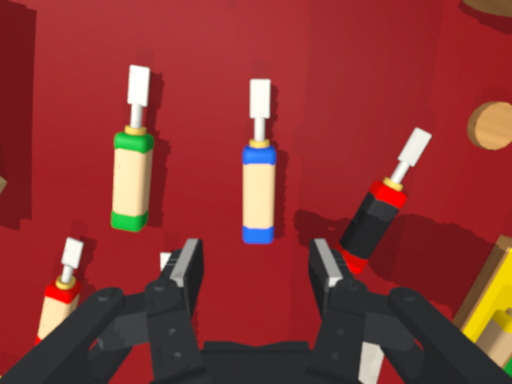

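The blue gouge's tip is at (260,80) and its butt at (258,243), aligned with the fingers. The nearest black butt, at (345,262), clears the right finger.

Call:
carry_out(commands=[{"jaw":46,"dx":-1,"dy":0.5,"dz":25,"spin":0},{"jaw":46,"dx":-1,"dy":0.5,"dz":50,"spin":0},{"jaw":46,"dx":-1,"dy":0.5,"dz":75,"spin":0},{"jaw":46,"dx":-1,"dy":0.5,"dz":92,"spin":0},{"jaw":46,"dx":-1,"dy":0.5,"dz":102,"spin":0},{"jaw":46,"dx":-1,"dy":0.5,"dz":108.5,"spin":0},{"jaw":46,"dx":-1,"dy":0.5,"dz":108.5,"spin":0},{"jaw":46,"dx":-1,"dy":0.5,"dz":108.5,"spin":0}])

```text
time: 8.5
ee_pos: [0.6014, 0.1897, 0.0066]
ee_rot: [0.993, 0.116, 0.001, -0.0]
ft_force: [-0.8, -0.3, -0.6]
opening: 0.0457
grasp_force: 0.0
```

Call:
carry_out(commands=[{"jaw":36,"dx":0,"dy":0,"dz":0,"spin":0},{"jaw":28,"dx":0,"dy":0,"dz":0,"spin":0},{"jaw":15,"dx":0,"dy":0,"dz":0,"spin":0},{"jaw":15,"dx":0,"dy":0,"dz":0,"spin":0},{"jaw":15,"dx":0,"dy":0,"dz":0,"spin":0},{"jaw":15,"dx":0,"dy":0,"dz":0,"spin":0},{"jaw":15,"dx":0,"dy":0,"dz":0,"spin":0},{"jaw":15,"dx":0,"dy":0,"dz":0,"spin":0}], grip_force=50)

```text
time: 9.5
ee_pos: [0.6013, 0.1897, 0.0063]
ee_rot: [0.993, 0.116, 0.0, -0.0]
ft_force: [-1.0, -0.1, 5.2]
opening: 0.0249
grasp_force: 50.2
```

Run:
```python
from h import *
rel((.493,-.323),-1,.1)
```

```text
tcp [0.6013 0.1897 0.0063] yaw 13.34 tilt [ 9.e-04  4.e-04 -1.e+00] open 0.0249 gf 50.2 t 9.5
d [-223.6  473.9  -94. ] spin 0.2504
```

Call:
carry_out(commands=[{"jaw":15,"dx":0,"dy":0,"dz":-25,"spin":0},{"jaw":15,"dx":0,"dy":0,"dz":-60,"spin":0},{"jaw":15,"dx":-10,"dy":20,"dz":-94,"spin":0},{"jaw":15,"dx":-30,"dy":62,"dz":-94,"spin":0},{"jaw":15,"dx":-52,"dy":110,"dz":-94,"spin":0},{"jaw":15,"dx":-75,"dy":159,"dz":-94,"spin":0},{"jaw":15,"dx":-98,"dy":208,"dz":-94,"spin":0},{"jaw":15,"dx":-121,"dy":257,"dz":-94,"spin":0}])

```text
time: 10.5
ee_pos: [0.5415, -0.0901, 0.0994]
ee_rot: [0.993, 0.116, -0.0, -0.0]
ft_force: [1.7, 0.1, 0.6]
opening: 0.0248
grasp_force: 49.5
```

Call:
carry_out(commands=[{"jaw":15,"dx":-23,"dy":49,"dz":0,"spin":0.04},{"jaw":15,"dx":-46,"dy":98,"dz":0,"spin":0.08},{"jaw":15,"dx":-67,"dy":142,"dz":0,"spin":0.12},{"jaw":15,"dx":-85,"dy":180,"dz":0,"spin":0.16},{"jaw":15,"dx":-97,"dy":207,"dz":0,"spin":0.2},{"jaw":15,"dx":-103,"dy":217,"dz":0,"spin":0.24},{"jaw":15,"dx":-103,"dy":217,"dz":0,"spin":0.25},{"jaw":15,"dx":-103,"dy":217,"dz":0,"spin":0.25}])

```text
time: 11.5
ee_pos: [0.4931, -0.3214, 0.0995]
ee_rot: [1.0, -0.007, -0.0, -0.001]
ft_force: [0.7, -0.2, -0.8]
opening: 0.0246
grasp_force: 49.5
```

Run:
```python
from h import *
grab('wrist','w4.png'); rel((.493,-.323),-1,.0155)
```

```text
tcp [ 0.4931 -0.3214  0.0996] yaw -0.81 tilt [ 0.      0.0011 -1.    ] open 0.0246 gf 49.5 t 11.55
d [-0.1  1.7 84.1] spin 0.0033
```

View pics/w4.png

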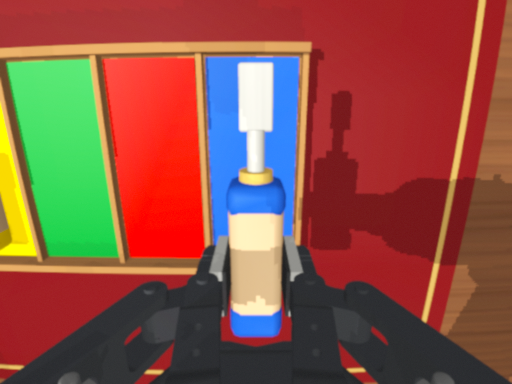

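The blue gouge is over the blue lining: far edge at row 57, columns 207–298, with the gouge tip at (256,64).

Run:
```python
from h import *
f=grab('wrist')
print(cast(f,[(256,64),(256,335)],.105)); print(cast(f,[(207,57),(298,57),(105,58),(198,58),(207,258),(125,258)],.009))
rel((.493,-.323),-1,.0155)
```

```text
[[ 0.5849309  -0.32229372  0.105     ]
 [ 0.44044574 -0.32022686  0.105     ]]
[[ 0.59941516 -0.28700586  0.009     ]
 [ 0.59840929 -0.35274936  0.009     ]
 [ 0.6010617  -0.21185087  0.009     ]
 [ 0.59888926 -0.28043419  0.009     ]
 [ 0.43550436 -0.27666199  0.009     ]
 [ 0.43589068 -0.2027802   0.009     ]]
tcp [ 0.4931 -0.3216  0.0997] yaw -0.82 tilt [ 1.e-04  9.e-04 -1.e+00] open 0.0251 gf 49.5 t 11.6
d [-0.1  1.5 84.2] spin 0.0032
```

Call:
carry_out(commands=[{"jaw":15,"dx":0,"dy":0,"dz":20,"spin":0},{"jaw":15,"dx":0,"dy":0,"dz":42,"spin":0},{"jaw":15,"dx":0,"dy":0,"dz":62,"spin":0},{"jaw":15,"dx":0,"dy":0,"dz":74,"spin":0},{"jaw":15,"dx":0,"dy":0,"dz":80,"spin":0},{"jaw":15,"dx":0,"dy":0,"dz":83,"spin":0},{"jaw":15,"dx":0,"dy":0,"dz":84,"spin":0},{"jaw":15,"dx":0,"dy":0,"dz":84,"spin":0}])

```text
time: 12.6
ee_pos: [0.4925, -0.3236, 0.0162]
ee_rot: [1.0, -0.009, 0.0, 0.0]
ft_force: [0.3, -0.3, -0.1]
opening: 0.0251
grasp_force: 49.5
```

Call:
carry_out(commands=[{"jaw":25,"dx":0,"dy":0,"dz":0,"spin":0},{"jaw":28,"dx":0,"dy":0,"dz":0,"spin":0},{"jaw":32,"dx":0,"dy":0,"dz":0,"spin":0},{"jaw":36,"dx":0,"dy":0,"dz":0,"spin":0},{"jaw":36,"dx":0,"dy":0,"dz":0,"spin":0},{"jaw":36,"dx":0,"dy":0,"dz":-15,"spin":0},{"jaw":36,"dx":0,"dy":0,"dz":-45,"spin":0},{"jaw":36,"dx":0,"dy":0,"dz":-95,"spin":0}])

```text
time: 13.6
ee_pos: [0.4914, -0.3228, 0.1113]
ee_rot: [1.0, -0.009, -0.001, -0.001]
ft_force: [0.4, -0.8, 1.0]
opening: 0.0362
grasp_force: 0.0
```

Run:
```python
from h import *
rel((.587,.2985),3.2,.115)
```

```text
tcp [ 0.4914 -0.3228  0.1113] yaw -0.99 tilt [-0.0025  0.0012 -1.    ] open 0.0362 gf 0.0 t 13.6
d [  84.9 -622.9   -3.2] spin -0.0731
```

Call:
carry_out(commands=[{"jaw":46,"dx":3,"dy":-20,"dz":-4,"spin":0},{"jaw":46,"dx":9,"dy":-65,"dz":-4,"spin":0},{"jaw":46,"dx":16,"dy":-115,"dz":-4,"spin":0},{"jaw":46,"dx":23,"dy":-170,"dz":-4,"spin":0},{"jaw":46,"dx":31,"dy":-225,"dz":-4,"spin":0},{"jaw":46,"dx":38,"dy":-280,"dz":-4,"spin":0},{"jaw":46,"dx":46,"dy":-335,"dz":-4,"spin":0},{"jaw":46,"dx":53,"dy":-390,"dz":-4,"spin":0}])

```text
time: 14.6
ee_pos: [0.5525, 0.0673, 0.1162]
ee_rot: [1.0, -0.009, 0.001, -0.0]
ft_force: [1.3, -0.1, -0.0]
opening: 0.0461
grasp_force: 0.0
```

Call:
carry_out(commands=[{"jaw":46,"dx":7,"dy":-55,"dz":0,"spin":-0.01},{"jaw":46,"dx":15,"dy":-105,"dz":0,"spin":-0.02},{"jaw":46,"dx":21,"dy":-155,"dz":0,"spin":-0.04},{"jaw":46,"dx":27,"dy":-195,"dz":0,"spin":-0.06},{"jaw":46,"dx":30,"dy":-220,"dz":0,"spin":-0.073},{"jaw":46,"dx":32,"dy":-233,"dz":0,"spin":-0.073},{"jaw":46,"dx":32,"dy":-233,"dz":0,"spin":-0.073},{"jaw":46,"dx":32,"dy":-233,"dz":0,"spin":-0.073}])

```text
time: 15.6
ee_pos: [0.5884, 0.2962, 0.1151]
ee_rot: [1.0, 0.027, 0.0, 0.0]
ft_force: [0.7, -0.4, -0.3]
opening: 0.0457
grasp_force: 0.0
```

Run:
```python
from h import *
grab('wrist','w5.png'); rel((.587,.2985),3.2,.006)
```

```text
tcp [0.5885 0.2961 0.115 ] yaw 3.06 tilt [ 3.e-04 -8.e-04 -1.e+00] open 0.0461 gf 0.0 t 15.65
d [ -1.4  -2.6 109. ] spin -0.0024
```

View pics/w5.png

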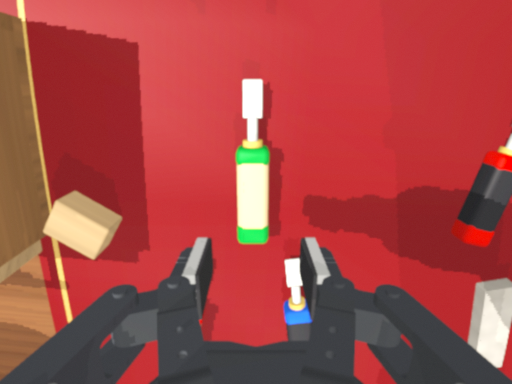

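The green gouge's tip is at (253,80) and its butt at (253,243), about 3 mm left of the finger centre. The black-blue blade tip at (292,260) is about 50 mm behind the pads.

Call:
carry_out(commands=[{"jaw":46,"dx":-1,"dy":-2.5,"dz":25,"spin":0},{"jaw":46,"dx":-1,"dy":-2.5,"dz":50,"spin":0},{"jaw":46,"dx":-1,"dy":-2.5,"dz":75,"spin":0},{"jaw":46,"dx":-1,"dy":-2.5,"dz":92,"spin":0},{"jaw":46,"dx":-1,"dy":-2.5,"dz":102,"spin":0},{"jaw":46,"dx":-1,"dy":-2.5,"dz":108.5,"spin":0},{"jaw":46,"dx":-1,"dy":-2.5,"dz":108.5,"spin":0},{"jaw":46,"dx":-1,"dy":-2.5,"dz":108.5,"spin":0}])

```text
time: 16.65
ee_pos: [0.5873, 0.3008, 0.0071]
ee_rot: [1.0, 0.028, 0.001, -0.0]
ft_force: [0.1, -1.0, -0.8]
opening: 0.0466
grasp_force: 0.0
```

Call:
carry_out(commands=[{"jaw":36,"dx":0,"dy":0,"dz":0,"spin":0},{"jaw":28,"dx":0,"dy":0,"dz":0,"spin":0},{"jaw":15,"dx":0,"dy":0,"dz":0,"spin":0},{"jaw":15,"dx":0,"dy":0,"dz":0,"spin":0},{"jaw":15,"dx":0,"dy":0,"dz":0,"spin":0},{"jaw":15,"dx":0,"dy":0,"dz":0,"spin":0},{"jaw":15,"dx":0,"dy":0,"dz":0,"spin":0},{"jaw":15,"dx":0,"dy":0,"dz":0,"spin":0}], grip_force=50)

```text
time: 17.65
ee_pos: [0.5872, 0.3007, 0.0069]
ee_rot: [1.0, 0.028, 0.0, -0.0]
ft_force: [-0.1, -0.0, 5.1]
opening: 0.0246
grasp_force: 50.5
```

Run:
```python
from h import *
rel((.493,-.169),-1,.1)
```

```text
tcp [0.5872 0.3007 0.0069] yaw 3.2 tilt [ 8.e-04  5.e-04 -1.e+00] open 0.0246 gf 50.5 t 17.65
d [-120.2  463.7  -93.4] spin 0.0733
```

Call:
carry_out(commands=[{"jaw":15,"dx":0,"dy":0,"dz":-25,"spin":0},{"jaw":15,"dx":0,"dy":0,"dz":-60,"spin":0},{"jaw":15,"dx":-5,"dy":20,"dz":-93,"spin":0},{"jaw":15,"dx":-16,"dy":62,"dz":-93,"spin":0},{"jaw":15,"dx":-28,"dy":110,"dz":-93,"spin":0},{"jaw":15,"dx":-41,"dy":159,"dz":-93,"spin":0},{"jaw":15,"dx":-54,"dy":208,"dz":-93,"spin":0},{"jaw":15,"dx":-66,"dy":257,"dz":-93,"spin":0}])

```text
time: 18.65
ee_pos: [0.5343, 0.0386, 0.0989]
ee_rot: [1.0, 0.028, -0.0, -0.0]
ft_force: [0.2, 0.5, -0.6]
opening: 0.0245
grasp_force: 49.8
```

Call:
carry_out(commands=[{"jaw":15,"dx":-12,"dy":48,"dz":0,"spin":0.01},{"jaw":15,"dx":-24,"dy":94,"dz":0,"spin":0.02},{"jaw":15,"dx":-35,"dy":134,"dz":0,"spin":0.03},{"jaw":15,"dx":-44,"dy":168,"dz":0,"spin":0.05},{"jaw":15,"dx":-51,"dy":194,"dz":0,"spin":0.06},{"jaw":15,"dx":-54,"dy":207,"dz":0,"spin":0.073},{"jaw":15,"dx":-54,"dy":207,"dz":0,"spin":0.073},{"jaw":15,"dx":-54,"dy":207,"dz":0,"spin":0.073}])

```text
time: 19.65
ee_pos: [0.4933, -0.1679, 0.0991]
ee_rot: [1.0, -0.008, -0.0, -0.0]
ft_force: [-0.3, 0.1, -0.8]
opening: 0.0249
grasp_force: 49.8
```

Run:
```python
from h import *
grab('wrist','w6.png'); rel((.493,-.169),-1,.0165)
```

```text
tcp [ 0.4933 -0.1678  0.0991] yaw -0.85 tilt [-2.e-04  7.e-04 -1.e+00] open 0.0249 gf 49.8 t 19.7
d [-0.3  1.2 82.6] spin 0.0027
```

View pics/w6.png

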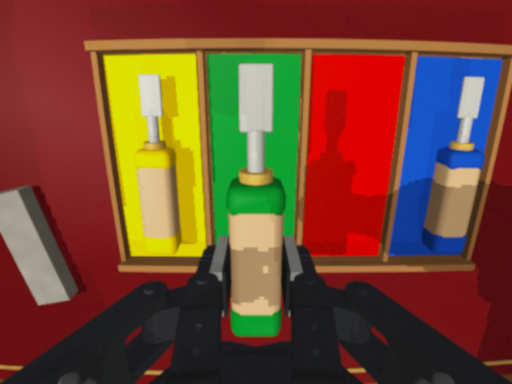

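Yellow (tip (150,76), butt (161,250)) and blue (tip (472,78), butt (445,250)) both lie centred in their compartments. Green is centred over its own, whose lining spans columns 208–300.

Call:
carry_out(commands=[{"jaw":15,"dx":0,"dy":1,"dz":20,"spin":0},{"jaw":15,"dx":0,"dy":1,"dz":42,"spin":0},{"jaw":15,"dx":0,"dy":1,"dz":62,"spin":0},{"jaw":15,"dx":0,"dy":1,"dz":73,"spin":0},{"jaw":15,"dx":0,"dy":1,"dz":79,"spin":0},{"jaw":15,"dx":0,"dy":1,"dz":82,"spin":0},{"jaw":15,"dx":0,"dy":1,"dz":83,"spin":0},{"jaw":15,"dx":0,"dy":1,"dz":83,"spin":0}])

```text
time: 20.7
ee_pos: [0.4931, -0.1706, 0.0167]
ee_rot: [1.0, -0.009, 0.0, 0.0]
ft_force: [-1.0, -0.6, -1.9]
opening: 0.025
grasp_force: 49.8
```

Call:
carry_out(commands=[{"jaw":25,"dx":0,"dy":0,"dz":0,"spin":0},{"jaw":28,"dx":0,"dy":0,"dz":0,"spin":0},{"jaw":32,"dx":0,"dy":0,"dz":0,"spin":0},{"jaw":36,"dx":0,"dy":0,"dz":0,"spin":0},{"jaw":36,"dx":0,"dy":0,"dz":0,"spin":0},{"jaw":36,"dx":0,"dy":0,"dz":-15,"spin":0},{"jaw":36,"dx":0,"dy":0,"dz":-45,"spin":0},{"jaw":36,"dx":0,"dy":0,"dz":-95,"spin":0}])

```text
time: 21.7
ee_pos: [0.4918, -0.1702, 0.112]
ee_rot: [1.0, -0.009, -0.001, -0.0]
ft_force: [0.9, -1.1, -0.7]
opening: 0.0359
grasp_force: 0.0
```

Run:
```python
from h import *
rel((.424,.3595),-8,.115)
```

```text
tcp [ 0.4918 -0.1702  0.112 ] yaw -0.99 tilt [-2.8e-03  5.0e-04 -1.0e+00] open 0.0359 gf 0.0 t 21.7
d [ -76.9 -528.5   -2.6] spin 0.1224
```

Call:
carry_out(commands=[{"jaw":46,"dx":0,"dy":-20,"dz":-4,"spin":0},{"jaw":46,"dx":0,"dy":-60,"dz":-4,"spin":0},{"jaw":46,"dx":0,"dy":-105,"dz":-4,"spin":0},{"jaw":46,"dx":0,"dy":-150,"dz":-4,"spin":0},{"jaw":46,"dx":-5,"dy":-200,"dz":-4,"spin":0},{"jaw":46,"dx":-10,"dy":-250,"dz":-4,"spin":0},{"jaw":46,"dx":-20,"dy":-300,"dz":-4,"spin":0},{"jaw":46,"dx":-30,"dy":-350,"dz":-4,"spin":0}])

```text
time: 22.7
ee_pos: [0.4689, 0.1815, 0.1166]
ee_rot: [1.0, -0.009, 0.001, -0.0]
ft_force: [0.6, -0.2, 0.2]
opening: 0.0456
grasp_force: 0.0
```

Call:
carry_out(commands=[{"jaw":46,"dx":-13,"dy":-48,"dz":0,"spin":0.02},{"jaw":46,"dx":-24,"dy":-92,"dz":0,"spin":0.04},{"jaw":46,"dx":-34,"dy":-130,"dz":0,"spin":0.07},{"jaw":46,"dx":-42,"dy":-158,"dz":0,"spin":0.1},{"jaw":46,"dx":-46,"dy":-174,"dz":0,"spin":0.122},{"jaw":46,"dx":-47,"dy":-179,"dz":0,"spin":0.122},{"jaw":46,"dx":-47,"dy":-179,"dz":0,"spin":0.122},{"jaw":46,"dx":-47,"dy":-179,"dz":0,"spin":0.122}])

```text
time: 23.7
ee_pos: [0.4256, 0.3586, 0.1155]
ee_rot: [0.998, -0.07, 0.0, 0.0]
ft_force: [-0.0, -0.0, -0.1]
opening: 0.0461
grasp_force: 0.0
```

Run:
```python
from h import *
grab('wrist','w7.png'); rel((.424,.3595),-8,.006)
```

```text
tcp [0.4256 0.3587 0.1155] yaw -8.05 tilt [ 2.e-04 -3.e-04 -1.e+00] open 0.0459 gf 0.0 t 23.75
d [ -1.7  -0.6 109.5] spin -0.0009
```

View pics/w7.png

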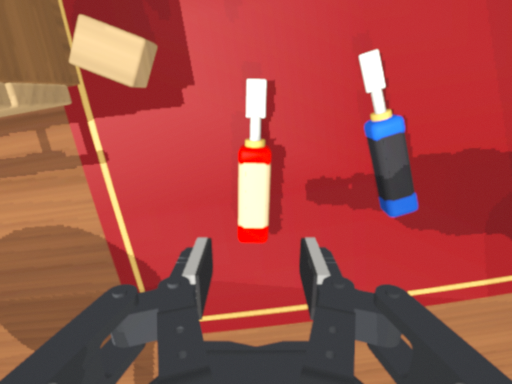

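The red gouge's tip is at (256,80) and its butt at (253,241), about 2 mm left of the finger centre. Black-blue at (390,165) is well clear.

Call:
carry_out(commands=[{"jaw":46,"dx":-1,"dy":-1.5,"dz":25,"spin":0.01},{"jaw":46,"dx":-1,"dy":-1.5,"dz":50,"spin":0.01},{"jaw":46,"dx":-1,"dy":-1.5,"dz":75,"spin":0.01},{"jaw":46,"dx":-1,"dy":-1.5,"dz":92,"spin":0.01},{"jaw":46,"dx":-1,"dy":-1.5,"dz":102,"spin":0.01},{"jaw":46,"dx":-1,"dy":-1.5,"dz":109,"spin":0.01},{"jaw":46,"dx":-1,"dy":-1.5,"dz":109,"spin":0.01},{"jaw":46,"dx":-1,"dy":-1.5,"dz":109,"spin":0.01}])

```text
time: 24.75
ee_pos: [0.4246, 0.3618, 0.007]
ee_rot: [0.997, -0.074, 0.0, -0.0]
ft_force: [-0.0, -0.1, -0.1]
opening: 0.0461
grasp_force: 0.0
```

Call:
carry_out(commands=[{"jaw":36,"dx":0,"dy":0,"dz":0,"spin":0},{"jaw":28,"dx":0,"dy":0,"dz":0,"spin":0},{"jaw":15,"dx":0,"dy":0,"dz":0,"spin":0},{"jaw":15,"dx":0,"dy":0,"dz":0,"spin":0},{"jaw":15,"dx":0,"dy":0,"dz":0,"spin":0},{"jaw":15,"dx":0,"dy":0,"dz":0,"spin":0},{"jaw":15,"dx":0,"dy":0,"dz":0,"spin":0},{"jaw":15,"dx":0,"dy":0,"dz":0,"spin":0}], grip_force=50)

```text
time: 25.75
ee_pos: [0.4245, 0.3617, 0.0069]
ee_rot: [0.997, -0.074, 0.0, -0.0]
ft_force: [0.7, 0.6, 5.8]
opening: 0.0246
grasp_force: 50.5
```

Run:
```python
from h import *
rel((.493,-.2455),-1,.1)
```

```text
tcp [0.4245 0.3617 0.0069] yaw -8.54 tilt [ 6.e-04  7.e-04 -1.e+00] open 0.0246 gf 50.5 t 25.75
d [158.  590.2 -93.5] spin -0.1317
```

Call:
carry_out(commands=[{"jaw":15,"dx":0,"dy":0,"dz":-25,"spin":0},{"jaw":15,"dx":0,"dy":0,"dz":-60,"spin":0},{"jaw":15,"dx":10,"dy":20,"dz":-94,"spin":0},{"jaw":15,"dx":25,"dy":65,"dz":-94,"spin":0},{"jaw":15,"dx":40,"dy":118,"dz":-94,"spin":0},{"jaw":15,"dx":55,"dy":172,"dz":-94,"spin":0},{"jaw":15,"dx":70,"dy":226,"dz":-94,"spin":0},{"jaw":15,"dx":85,"dy":280,"dz":-94,"spin":0}])

```text
time: 26.75
ee_pos: [0.4664, 0.07, 0.1001]
ee_rot: [0.997, -0.074, -0.0, -0.0]
ft_force: [0.7, 0.1, 0.2]
opening: 0.0247
grasp_force: 49.7
```

Call:
carry_out(commands=[{"jaw":15,"dx":14,"dy":54,"dz":0,"spin":-0.01},{"jaw":15,"dx":27,"dy":108,"dz":0,"spin":-0.03},{"jaw":15,"dx":40,"dy":162,"dz":0,"spin":-0.05},{"jaw":15,"dx":51,"dy":212,"dz":0,"spin":-0.07},{"jaw":15,"dx":60,"dy":254,"dz":0,"spin":-0.09},{"jaw":15,"dx":67,"dy":286,"dz":0,"spin":-0.11},{"jaw":15,"dx":72,"dy":306,"dz":0,"spin":-0.13},{"jaw":15,"dx":73,"dy":310,"dz":0,"spin":-0.132}])

```text
time: 27.75
ee_pos: [0.4921, -0.247, 0.0998]
ee_rot: [1.0, -0.01, -0.0, 0.0]
ft_force: [-0.1, -0.0, -2.0]
opening: 0.025
grasp_force: 49.7
```

Run:
```python
from h import *
grab('wrist','w8.png'); rel((.493,-.2455),-1,.0165)
```

```text
tcp [ 0.4923 -0.2463  0.0998] yaw -1.08 tilt [-9.e-04  0.e+00 -1.e+00] open 0.0252 gf 49.7 t 27.8
d [ 0.8 -0.8 83.3] spin -0.0014
```

View pics/w8.png

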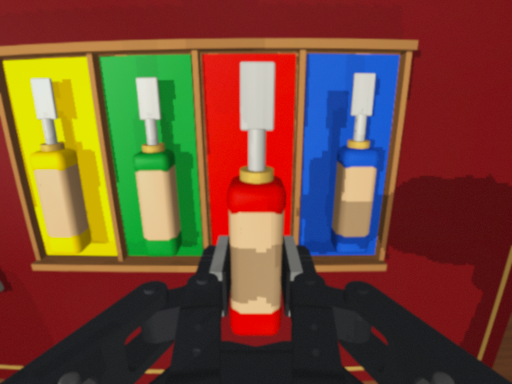

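Red is centred over its lining (columns 204–296). Yellow, green and blue lie in their compartments.

Call:
carry_out(commands=[{"jaw":15,"dx":0.5,"dy":0,"dz":20,"spin":0},{"jaw":15,"dx":0.5,"dy":0,"dz":42,"spin":0},{"jaw":15,"dx":0.5,"dy":0,"dz":62,"spin":0},{"jaw":15,"dx":0.5,"dy":0,"dz":73,"spin":0},{"jaw":15,"dx":0.5,"dy":0,"dz":79,"spin":0},{"jaw":15,"dx":0.5,"dy":0,"dz":82,"spin":0},{"jaw":15,"dx":0.5,"dy":0,"dz":83.5,"spin":0},{"jaw":15,"dx":0.5,"dy":0,"dz":83.5,"spin":0}])

```text
time: 28.8
ee_pos: [0.4935, -0.2457, 0.0171]
ee_rot: [1.0, -0.009, 0.0, 0.0]
ft_force: [-0.0, 0.3, -0.5]
opening: 0.0245
grasp_force: 49.7
```

Call:
carry_out(commands=[{"jaw":25,"dx":0,"dy":0,"dz":0,"spin":0},{"jaw":28,"dx":0,"dy":0,"dz":0,"spin":0},{"jaw":32,"dx":0,"dy":0,"dz":0,"spin":0},{"jaw":36,"dx":0,"dy":0,"dz":0,"spin":0},{"jaw":36,"dx":0,"dy":0,"dz":0,"spin":0},{"jaw":36,"dx":0,"dy":0,"dz":-15,"spin":0},{"jaw":36,"dx":0,"dy":0,"dz":-45,"spin":0},{"jaw":36,"dx":0,"dy":0,"dz":-95,"spin":0}])

```text
time: 29.8
ee_pos: [0.4923, -0.2451, 0.1124]
ee_rot: [1.0, -0.009, -0.001, -0.0]
ft_force: [0.9, -0.2, -0.2]
opening: 0.036
grasp_force: 0.0
```

Call:
carry_out(commands=[{"jaw":36,"dx":0,"dy":-15,"dz":-15,"spin":0},{"jaw":36,"dx":0,"dy":-30,"dz":-35,"spin":0},{"jaw":36,"dx":0,"dy":-40,"dz":-60,"spin":0},{"jaw":36,"dx":0,"dy":-40,"dz":-80,"spin":0},{"jaw":36,"dx":0,"dy":-40,"dz":-90,"spin":0},{"jaw":36,"dx":0,"dy":-40,"dz":-90,"spin":0},{"jaw":36,"dx":0,"dy":-40,"dz":-90,"spin":0},{"jaw":36,"dx":0,"dy":-40,"dz":-90,"spin":0}])

```text
time: 30.8
ee_pos: [0.4935, -0.2054, 0.2008]
ee_rot: [1.0, -0.009, -0.001, -0.0]
ft_force: [0.1, -0.3, 0.7]
opening: 0.036
grasp_force: 0.0
```

Run:
```python
from h import *
grab('wrist','w9.png'); rel((.493,-.2455),-1,.0165)
```

```text
tcp [ 0.4936 -0.2055  0.201 ] yaw -0.99 tilt [-1.4e-03  3.0e-04 -1.0e+00] open 0.0357 gf 0.0 t 30.85
d [  0.4  40.1 184.5] spin 0.0001
```

View pics/w9.png

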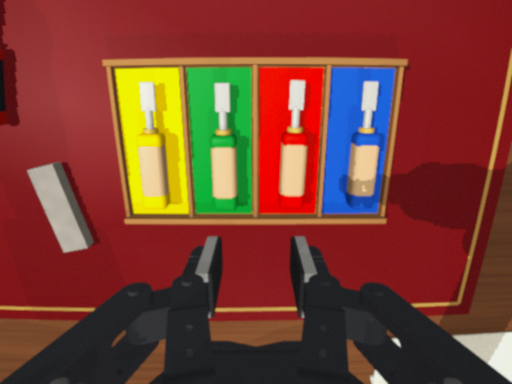

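All four lie in their own compartments: tips at about (147,82), (222,83), (297,80) and (371,81), butts at row ~207. A numeric check follows.

Run:
```python
from h import *
f=grab('wrist')
G=dict(yellow=((147,82),(155,208),115,184,133,190),green=((222,83),(224,209),187,254,193,253),red=((297,80),(291,206),258,326,258,318),blue=((371,81),(361,207),331,396,322,381))
for k,(t,b,a1,a2,b1,b2) in G.items():
    p=cast(f,[t,b],.021)[:,:2]; s=cast(f,[(a1,68),(a2,68),(b1,214),(b2,214)],.009)[:,:2]
    c=s.mean(0); u=p[0]-p[1]; L=np.linalg.norm(u); m=p[0]-.068*u/L; v=s[:2].mean(0)-s[2:].mean(0)
    print(k,'off mm',np.round((m-c)*1000,1),'L',round(L,3),'yaw',np.round(np.degrees([np.arctan2(u[1],u[0]),np.arctan2(v[1],v[0])]),1),'liningL',round(np.linalg.norm(v),3),'c',np.round(c,4))
from m import *
for n in ('scene','side'):
    f=grab(n)
    for k in ('bred','bblue'): print(n,k,np.round(gouge(f,seeds[n][k])[0],4))
```

```text
yellow off mm [0.1 1.1] L 0.138 yaw [-3.3 -1.9] liningL 0.165 c [ 0.5202 -0.0921]
green off mm [-1.4 -2.7] L 0.138 yaw [-2.  -1.9] liningL 0.164 c [ 0.5185 -0.167 ]
red off mm [ 1.5 -2.9] L 0.137 yaw [-1.6 -0.7] liningL 0.164 c [ 0.5172 -0.2436]
blue off mm [ 1.  -5.3] L 0.138 yaw [ 0.6 -0.1] liningL 0.165 c [ 0.5162 -0.3199]
scene bred [0.6159 0.0847]
scene bblue [0.4535 0.2466]
side bred [0.6177 0.0813]
side bblue [0.4548 0.2448]
```

All four are within tolerance, and the black-handled gouges have not moved.

```bash
python3 -c "
from workcell import order; print(order.sign_off())"
```

```text
the job is handed in; nothing more can be done
None
```

All four wooden-handled gouges lie centred in their own-colour compartments (last measured within about 6 mm and 2° of centre), neither black-handled gouge was moved, and the job was handed in after about 31 s of robot time; the sign-off call returned no verdict.

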